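# Put four mixed-up bottles back on their bench instruments

## Task

The four reagent bottles were left on the wrong instruments: stand the blue-capped one on the magnetic stirrer, the red-capped one on the balance, the yellow-capped one on the orbital shaker and the green-capped one on the chilling plate, each upright in the middle of its plate. An instrument takes only one bottle at a time, so park a bottle in the middle of the empty white drip tray to make room as you swap them, and leave the tray empty at the end. Do not tip a bottle or stand one on the bare bench, and do not disturb the amber flask that stands among them.

Things in the scene. Friction and masses are not known exactly. Their poses are not given: they have to be found in the camera images.
- bottle_blue: Plastic 100 ml bottle, blue screw cap, blue stripe on its label. Loose, upright, round, 104 mm high, 0.14 to 0.28 kg. Body 56 mm in diameter up to 56 mm, shoulder narrowing to a 37 mm neck at 70 mm; cap 53 mm in diameter from 78 to 104 mm above the bottom. Origin: centre of the underside, z up. Belongs on the magnetic stirrer; at the start it stands on one of the other three instruments.
- bottle_red: Plastic 100 ml bottle, red screw cap, red stripe on its label. Loose, upright, round, 104 mm high, 0.14 to 0.28 kg. Body 56 mm in diameter up to 56 mm, shoulder narrowing to a 37 mm neck at 70 mm; cap 53 mm in diameter from 78 to 104 mm above the bottom. Origin: centre of the underside, z up. Belongs on the balance; at the start it stands on one of the other three instruments.
- bottle_yellow: Plastic 100 ml bottle, yellow screw cap, yellow stripe on its label. Loose, upright, round, 104 mm high, 0.14 to 0.28 kg. Body 56 mm in diameter up to 56 mm, shoulder narrowing to a 37 mm neck at 70 mm; cap 53 mm in diameter from 78 to 104 mm above the bottom. Origin: centre of the underside, z up. Belongs on the orbital shaker; at the start it stands on one of the other three instruments.
- bottle_green: Plastic 100 ml bottle, green screw cap, green stripe on its label. Loose, upright, round, 104 mm high, 0.14 to 0.28 kg. Body 56 mm in diameter up to 56 mm, shoulder narrowing to a 37 mm neck at 70 mm; cap 53 mm in diameter from 78 to 104 mm above the bottom. Origin: centre of the underside, z up. Belongs on the chilling plate; at the start it stands on one of the other three instruments.
- stirrer: Magnetic stirrer: white housing 125 mm wide, 169 mm deep, with one black knob and a small display in front, and a round white plate 112 mm in diameter with a dark edge ring. The plate is flat, its top 50 mm above the bench. Fixed, still; its place varies. Controls face the robot (its -x) within 0.15 rad. Origin: on the bench straight under the plate's middle, z up.
- balance: Compact balance: grey housing 140 mm wide, 185 mm deep, with a wide pale display and a row of small keys in front, and a round shiny steel pan 108 mm in diameter on a short neck (the pan is rigid). The pan is flat, its top 50 mm above the bench. Fixed, still; its place varies. Controls face the robot (its -x) within 0.15 rad. Origin: on the bench straight under the plate's middle, z up.
- shaker: Mini orbital shaker: light grey housing 130 mm wide, 170 mm deep, with two black knobs in front, and a square platform 116 mm on a side covered by a black rubber mat with grey dots. The mat is flat, its top 60 mm above the bench; the platform is locked. Fixed, still; its place varies. Controls face the robot (its -x) within 0.15 rad. Origin: on the bench straight under the plate's middle, z up.
- chiller: Chilling plate: blue housing 130 mm wide, 170 mm deep, with black cooling slots in its sides and a display in front, and a square bare-aluminium plate 114 mm on a side. The plate is flat, its top 60 mm above the bench. Fixed, still; its place varies. Controls face the robot (its -x) within 0.15 rad. Origin: on the bench straight under the plate's middle, z up.
- drip_tray: Drip tray, empty at the start: white plastic, square, 142 mm over its rim. Flat inner floor 124 mm square, 6 mm above the bench; rim 14 mm above the bench. Room for one bottle at a time in its middle. Fixed; where it stands varies. Origin: on the bench under the middle of the tray, z up.
- flask: Bystander: 100 ml conical flask of amber glass with a black stopper, loose, 116 mm high, 64 mm in diameter at the foot, narrowing to a 25 mm neck. It stands on the bench between the instruments, about 0.65 m straight ahead of the robot. Origin: centre of the underside, z up. Leave it alone.
Things that resemble listed ones, but are neither listed nor needed, are in the scene too. There is more than one size of the bottle_red; the one meant has the size given above. What is shaped like the bottle_blue but pink is not meant.

How it is judged:
On the way:
1. one of the bottles has been set down upright in the empty drip tray (((horizontal distance between bottle_blue and drip_tray below 0.03 m and z of bottle_blue in the frame of drip_tray between 0.002 and 0.01 m and angle between bottle_blue's own z axis and vertical below 0.1 rad and linear speed of bottle_blue below 0.02 m/s) or (horizontal distance between bottle_red and drip_tray below 0.03 m and z of bottle_red in the frame of drip_tray between 0.002 and 0.01 m and angle between bottle_red's own z axis and vertical below 0.1 rad and linear speed of bottle_red below 0.02 m/s) or (horizontal distance between bottle_yellow and drip_tray below 0.03 m and z of bottle_yellow in the frame of drip_tray between 0.002 and 0.01 m and angle between bottle_yellow's own z axis and vertical below 0.1 rad and linear speed of bottle_yellow below 0.02 m/s) or (horizontal distance between bottle_green and drip_tray below 0.03 m and z of bottle_green in the frame of drip_tray between 0.002 and 0.01 m and angle between bottle_green's own z axis and vertical below 0.1 rad and linear speed of bottle_green below 0.02 m/s))), for 0.2 s.
At the end, for the whole second after the job is handed in: Blue cap on the stirrer, red on the balance, yellow on the shaker, green on the chilling plate: each bottle released, at rest, upright within 0.1 rad, underside on the plate (4 mm), centre within 15 mm of the plate's middle; drip tray empty; flask within 15 mm of its start (horizontal distance between bottle_blue and stirrer below 0.015 m and z of bottle_blue in the frame of stirrer between 0.046 and 0.054 m and angle between each of bottle_blue, bottle_red, bottle_yellow, bottle_green's own z axis and vertical below 0.1 rad and linear speed of each of bottle_blue, bottle_red, bottle_yellow, bottle_green below 0.02 m/s and horizontal distance between bottle_red and balance below 0.015 m and z of bottle_red in the frame of balance between 0.046 and 0.054 m and horizontal distance between bottle_yellow and shaker below 0.015 m and z of bottle_yellow in the frame of shaker between 0.056 and 0.064 m and horizontal distance between bottle_green and chiller below 0.015 m and z of bottle_green in the frame of chiller between 0.056 and 0.064 m and distance of flask from where it was at the start of the episode below 0.015 m); the robot touches nothing.
It fails at once if a bottle is tipped by more than 0.5 rad (angle between any of bottle_blue, bottle_red, bottle_yellow, bottle_green's own z axis and vertical above 0.5 rad).
It fails at once if a bottle stands on the bare bench (its underside lower than the floor of the drip tray) (height (world z) of any of bottle_blue, bottle_red, bottle_yellow, bottle_green below 0.003 m).
It fails at once if the amber flask is shifted by more than 15 mm or tipped (distance of flask from where it was at the start of the episode above 0.015 m or angle between flask's own z axis and vertical above 0.2 rad).
It also fails if it takes over 141 s, if anything falls off the work surface, if the arm or the gripper's body presses on something with over 40 N, if the wrist force passes 120 N, or if a joint passes its speed limit or range.

## Robot

A 6-joint arm with a two-finger parallel gripper is mounted at the origin on the work surface. World frame = base frame: x ahead of the robot, y to its left, z up, the work surface at z = 0. Lengths are in m, angles in rad, forces in N, time in s.
With the tool pointing down it reaches from about 0.3 to 0.875 m from the base axis. Payload 6.4 kg.
Tool frame: the origin (TCP) lies midway between the tips of the shut fingers; the grasp point (between the pads) lies 19 mm behind it; z points along the fingers, y is the line along which they close (so a half turn about z gives the same grasp; the last joint's range is limited). The gripper opens to 85 mm and grips with 20 to 120 N. Pads are 22 mm wide; open, the fingers measure 114 mm over their backs; the gripper's body (76 mm by 85 mm) begins 54 mm behind the grasp point. The pads swing forward as they close: fully open they stand 13 mm farther back than shut.
Start: joints at [-1.434, 0.181, 1.607, -0, 1.354, -0.206], TCP at [0.193, -0.542, 0.231] pointing down, gripper open.
Joint ranges: [-2.99, 2.99], [-0.89, 2.07], [0.3, 2.58], [-1.14, 4.28], [0, 2.63], [-3.12, 3.12]. Speed limits (rad/s): [2.57, 2.57, 3.01, 3.14, 3.14, 3.14].

## Interface

Orientations are given as a unit quaternion [w, x, y, z].
In Python, from bench import ctrl gives the robot as it stands. The module is installed in compiled form; this text tells all that it offers.
- The arm moves only by the tool move_arm, never from a script. Its argument "plan" is one flat list of numbers, 6 for each row, row after row: the shift along the world's x, y, z in units of 50 mm (1.0 is 50 mm), then the turn, a rotation vector about the world's x, y, z in rad. A call has 1 to 10 rows; each row is the pose to reach, as a shift and turn from the pose commanded when the call began; what a row does not reach only later rows make up. A row lasts 1/8 s, in which the tool goes at most 62.5 mm and 10.7 degrees, less where a joint would pass 70% of its speed; a pose out of reach is approached as far as the arm can. A call with a gripper value outside its range is refused whole. "grip" is the finger opening in mm, from 0 to 85.4, set as the call begins (left out, the last holds). The fingers move at their own pace and stop on an object; the grip force is fixed at half the most. Time passes only in rows, so rows that repeat a pose let the fingers close. It gives the time, the measured TCP pose, the force, the opening and the grip force at its end, in the units of the state.
- ctrl.get_obs(): the state, without advancing time (a new reading comes with each control period).
- ctrl.camera(name): name is "side" or "top"; returns a dict with "pixels" (420x560x3 uint8, red, green, blue), "fx", "fy", "cx", "cy" (pixels), "dist_coeffs" ([k1, k2, p1, p2, k3] as OpenCV has them; the pictures are not rectified), "origin" and "attitude" of the camera in the world. Camera axes: x right, y down, z forward; pixel columns grow to the right and rows downward; lengths in m; the calibration is good to about 2 mm. A picture is of the moment at which its call begins. There is no depth.
- ctrl.hand_in(): hands the job in; it is judged then, once.
The state is a dict: "time_s": time; "q": joint angles; "dq": joint speeds; "joint_efforts": joint torques, N m; "eef_pos": TCP position; "eef_rot": TCP orientation; "wrist_force": force on the tool from outside, world axes, zero at the start; "torque": the same for the moment, N m; "opening": opening from 0.0 (shut) to 1.0 (fully open); "grasp_force": force on a finger pad.
Only numpy, scipy, OpenCV 4.12 (cv2) and the standard library are available. Lean on these libraries where they do the work, as an engineer would, in place of code of your own. Each camera call takes 0.05 s, during which the arm holds its last target. There are 200 camera calls.

## Working session

There is one attempt and no reset: what is moved stays moved. The work goes in short steps, Python scripts to look and compute and a tool call to move; the robot and the scene stay as the last step left them, time stands still between calls to the robot, and variables do not carry over. Pictures are saved under pics/ and viewed, at most 14 in all, crops included, and the job is handed in when it is done.

Besides the shell and the picture viewer there is one more tool, called after ">>>" as name(argument=value, ...), one argument or row to a line, values as JSON. move_arm: Moves the arm, as the interface text tells. Its arguments: {"type":"object","properties":{"plan":{"type":"array"},"grip":{"type":"number"}},"required":["plan"]}

```bash
mkdir -p pics; cat > h.py <<'E'
import numpy as np, cv2, pickle
from scipy.spatial.transform import Rotation as R
def rot(c):
    a=np.array(c["attitude"],float)
    return a if a.shape==(3,3) else R.from_quat(a[[1,2,3,0]]).as_matrix()
def K(c): return np.array([[c["fx"],0,c["cx"]],[0,c["fy"],c["cy"]],[0,0,1.]])
def px2w(c,u,v,z):
    p=cv2.undistortPoints(np.array([[[u,v]]],float),K(c),np.array(c["dist_coeffs"],float))[0,0]
    d=rot(c)@np.array([p[0],p[1],1]); o=np.array(c["origin"]); return o+d*(z-o[2])/d[2]
def w2px(c,P):
    Rm=rot(c).T; return cv2.projectPoints(np.array(P,float).reshape(-1,3),cv2.Rodrigues(Rm)[0],-Rm@np.array(c["origin"]),K(c),np.array(c["dist_coeffs"],float))[0][:,0]
def snap(n,f,crop=None,s=1):
    from bench import ctrl
    c=ctrl.camera(n); pickle.dump(c,open(f'pics/{f}.pkl','wb')); save(c,f,crop,s); return c
def save(c,f,crop=None,s=1):
    im=c["pixels"][:,:,::-1]
    if crop: x,y,w,h=crop; im=im[y:y+h,x:x+w]
    cv2.imwrite(f'pics/{f}.png',cv2.resize(im,None,fx=s,fy=s,interpolation=cv2.INTER_CUBIC))
def load(f): return pickle.load(open(f'pics/{f}.pkl','rb'))
E
python3 -c "
from h import *
for n in('top','side'):
    c=snap(n,n+'0',s=1.42); print(n,c['fx'],c['origin'],c['attitude'],c['dist_coeffs'])
from bench import ctrl
o=ctrl.get_obs();print(o['time_s'],o['eef_pos'],o['eef_rot'],o['opening'])
"
```

```text
top 381.586821907066 [ 0.35852878 -0.00412549  0.9969992 ] [ 0.03208089 -0.70497915  0.70605497 -0.05883533] [0.01668072 0.         0.         0.         0.        ]
side 538.2654608420168 [0.14467469 0.73844866 1.10673892] [ 0.06659394 -0.20465893  0.9230862  -0.31873475] [-0.11692317  0.          0.          0.          0.        ]
0.1 [ 0.19321043 -0.54103314  0.23045527] [-8.03542419e-04  9.85347608e-01  1.70556280e-01  1.67646569e-05] 1.0006279780091885
```

View pics/top0.png

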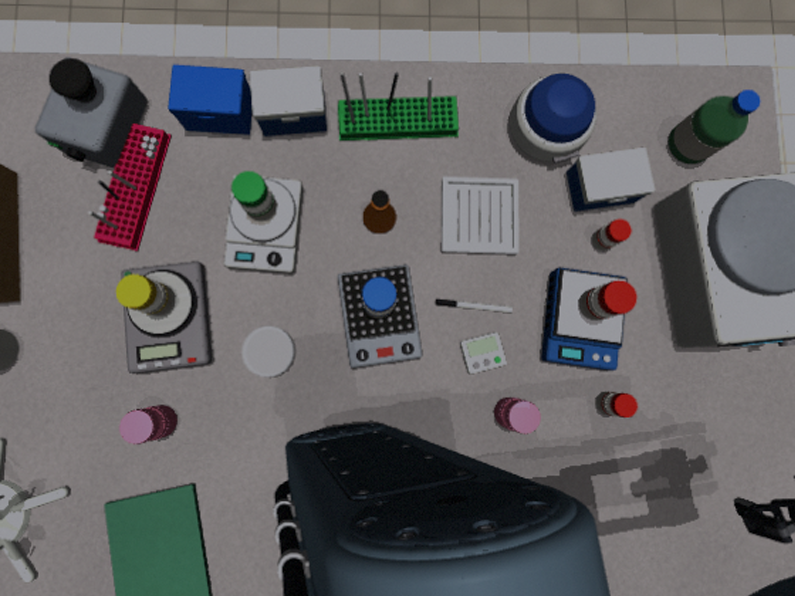

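View pics/side0.png

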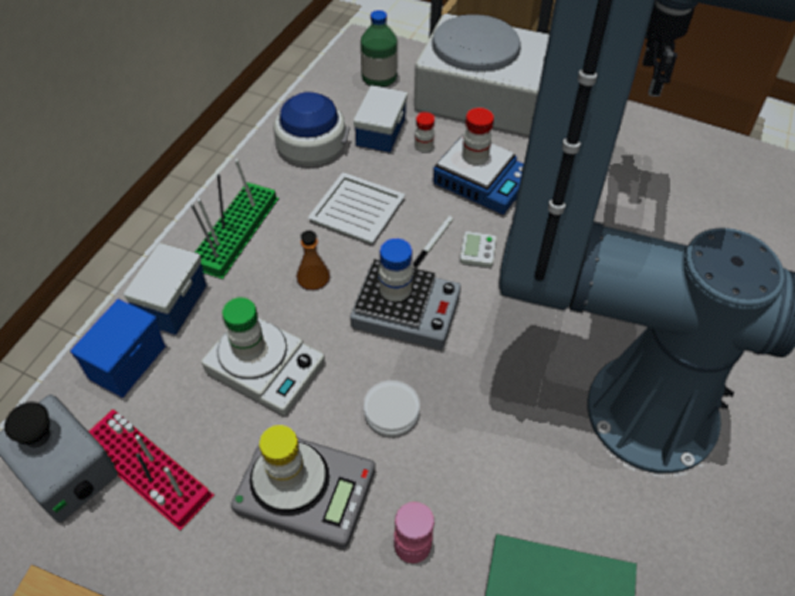

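The instruments hold the green cap on the stirrer (249,188), yellow on the balance (137,291), blue on the shaker (379,294) and red on the chiller (613,298). The drip tray is at (480,215). The red candidates are (613,298), (616,232) and (620,405). The last two are smaller and stand on the bench, so the one on the chiller fits. The pink ones at (140,425) and (518,415) are decoys. I'll check with enlarged crops.

```bash
python3 -c "
from h import *
c=load('top0'); save(c,'tl',(80,115,150,150),4); save(c,'tr',(235,115,220,150),3.6)"
```

```text
(no output)
```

View pics/tl.png

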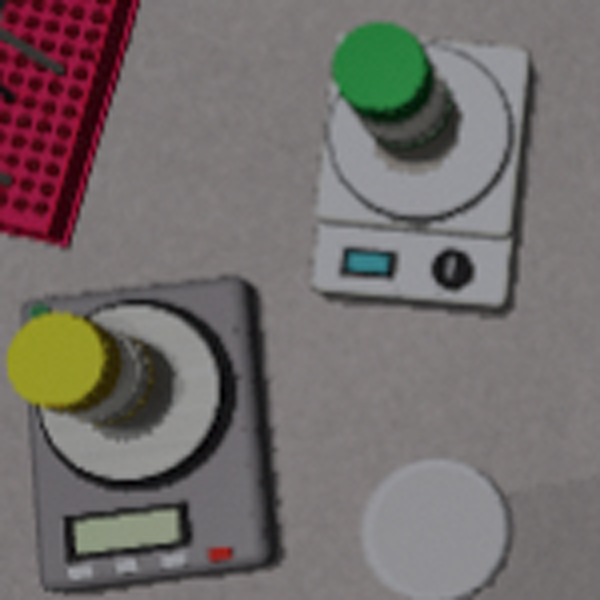

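View pics/tr.png

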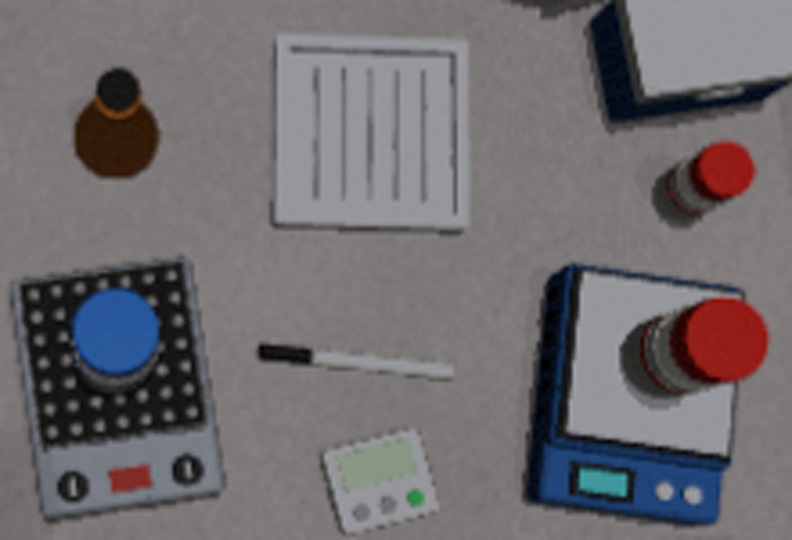

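```bash
cat > m.py <<'E'
from h import *
c=load('top0')
L=lambda x,y:(80-.5+(x+.5)/4,115-.5+(y+.5)/4)
Rr=lambda x,y:(235-.5+(x+.5)/3.6,115-.5+(y+.5)/3.6)
def quad(p,z):
    w=np.array([px2w(c,*Rr(*q),z)[:2] for q in p]); e=np.roll(w,-1,0)-w
    return w.mean(0),np.linalg.norm(e,axis=1), np.arctan2(*(-(w[1]-w[0]))[[0,1]])
P={}
P['stirrer']=px2w(c,*L(420,131),.05); P['balance']=px2w(c,*L(129.5,392),.05)
for n,q,z in[('shaker',[(18,282),(187,258),(208,432),(43,445)],.06),('chiller',[(580,272),(743,291),(730,457),(563,435)],.06),('tray',[(276,35),(467,40),(464,231),(274,226)],.014)]:
    m,e,a=quad(q,z); print(n,e.round(3),round(a,3)); P[n]=np.r_[m,z]
P['green']=px2w(c,*L(380,68),.154);P['yellow']=px2w(c,*L(57,361),.154)
P['blue']=px2w(c,*Rr(116,331),.164);P['red']=px2w(c,*Rr(726,340),.164)
P['flask']=px2w(c,*Rr(118,137),.0)
for n in P: print(n,P[n].round(4))
s=load('side0'); im=s['pixels'][:,:,::-1].copy(); im=cv2.resize(im,None,fx=1.42,fy=1.42)
t=np.linspace(0,6.3,40)
for n,p in P.items():
    r={'stirrer':.056,'balance':.054,'shaker':.058,'chiller':.057,'tray':.071,'flask':.032}.get(n,.0265)
    q=w2px(s,[[p[0]+r*np.cos(a),p[1]+r*np.sin(a),p[2]] for a in t])*1.42
    cv2.polylines(im,[q.round().astype(int)],True,(255,0,255),1)
cv2.imwrite('pics/ov.png',im[60:560,180:620] if 0 else im)
E
python3 m.py
```

```text
shaker [0.118 0.122 0.113 0.114] -0.147
chiller [0.116 0.117 0.117 0.115] 0.115
tray [0.144 0.146 0.14  0.145] 0.018
stirrer [0.6464 0.1939 0.05  ]
balance [0.4796 0.3659 0.05  ]
shaker [ 0.4781 -0.0129  0.06  ]
chiller [ 0.4717 -0.3883  0.06  ]
tray [ 0.6495 -0.2033  0.014 ]
green [0.6512 0.1954 0.154 ]
yellow [0.4833 0.3648 0.154 ]
blue [ 0.4787 -0.013   0.164 ]
red [ 0.4736 -0.3915  0.164 ]
flask [ 0.6487 -0.0164  0.    ]
```

View pics/ov.png

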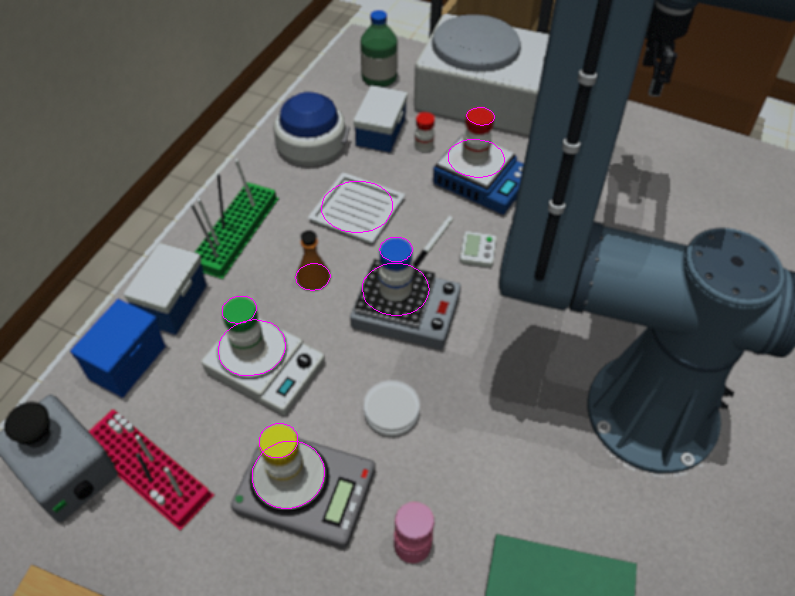

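The overlay agrees in both views to within about 3 mm, and the big red bottle is the one on the chiller (crop 726,340). The order is blue→tray, yellow→shaker, red→balance, green→chiller, blue→stirrer. I'll grip the caps with the TCP 69 mm above each bottle's underside and travel at z 0.27.

>>> move_arm(
  plan=[0.6, 1.1, 0.2, 0, 0, 0, 1.3, 2.4, 0.4, 0, 0, 0, 2, 3.7, 0.8, 0, 0, 0, 2.7, 5, 0.8, 0, 0, 0, 3.4, 6.3, 0.8, 0, 0, 0, 4.1, 7.6, 0.8, 0, 0, 0, 4.8, 8.9, 0.8, 0, 0, 0, 5.4, 10, 0.8, 0, 0, 0, 5.72, 10.58, 0.8, 0, 0, 0, 5.72, 10.58, 0.8, 0, 0, 0],
  grip=85,
)

```text
time_s: 1.35
eef_pos: [0.4798, -0.0099, 0.2711]
eef_rot: [-0.0, 0.985, 0.172, -0.0]
wrist_force: [0.8, -0.6, 0.7]
opening: 0.992
grasp_force: 0.0
```

>>> move_arm(
  plan=[0, 0, -0.6, 0, 0, 0, 0, 0, -1.3, 0, 0, 0, 0, 0, -2.0, 0, 0, 0, 0, 0, -2.5, 0, 0, 0, 0, 0, -2.82, 0, 0, 0, 0, 0, -2.82, 0, 0, 0, 0, 0, -2.82, 0, 0, 0],
)

```text
time_s: 2.22
eef_pos: [0.48, -0.0128, 0.1312]
eef_rot: [0.0, 0.985, 0.171, 0.001]
wrist_force: [0.3, -0.6, 0.7]
opening: 0.995
grasp_force: 0.0
```

```bash
python3 -c "
from h import *
snap('side','g1',(230,130,140,120),4.5)"
```

```text
(no output)
```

View pics/g1.png

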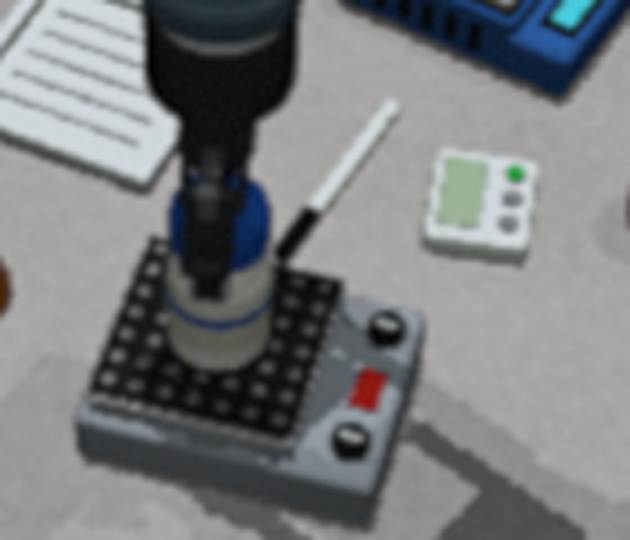

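The finger (210,230) straddles the blue cap (222,225) with clearance, so I'll close and lift.

>>> move_arm(
  plan=[0, 0, 0, 0, 0, 0, 0, 0, 0, 0, 0, 0, 0, 0, 0, 0, 0, 0, 0, 0, 0, 0, 0, 0, 0, 0, 0, 0, 0, 0, 0, 0, 0, 0, 0, 0, 0, 0, 0.1, 0, 0, 0, 0, 0, 0.3, 0, 0, 0, 0, 0, 0.6, 0, 0, 0, 0, 0, 0.8, 0, 0, 0],
  grip=40,
)

```text
time_s: 3.52
eef_pos: [0.4798, -0.0127, 0.1718]
eef_rot: [0.0, 0.985, 0.171, 0.001]
wrist_force: [-0.2, -0.1, -2.2]
opening: 0.605
grasp_force: 62.8
```

>>> move_arm(
  plan=[0.3, -0.3, 0.2, 0, 0, 0, 0.8, -0.9, 0.4, 0, 0, 0, 1.4, -1.5, 0.4, 0, 0, 0, 2, -2.2, 0.4, 0, 0, 0, 2.5, -2.8, 0.4, 0, 0, 0, 3, -3.3, 0.2, 0, 0, 0, 3.3, -3.7, 0, 0, 0, 0, 3.41, -3.8, -0.2, 0, 0, 0, 3.41, -3.8, -0.6, 0, 0, 0, 3.41, -3.8, -1.0, 0, 0, 0],
)

```text
time_s: 4.78
eef_pos: [0.649, -0.2014, 0.1188]
eef_rot: [-0.0, 0.985, 0.171, -0.0]
wrist_force: [-0.7, 0.6, -2.8]
opening: 0.604
grasp_force: 63.2
```

>>> move_arm(
  plan=[0, 0, -0.3, 0, 0, 0, 0, 0, -0.55, 0, 0, 0, 0, 0, -0.75, 0, 0, 0, 0, 0, -0.83, 0, 0, 0, 0, 0, -0.87, 0, 0, 0, 0, 0, -0.87, 0, 0, 0, 0, 0, -0.87, 0, 0, 0],
)

```text
time_s: 5.65
eef_pos: [0.6502, -0.2028, 0.0774]
eef_rot: [0.0, 0.985, 0.171, 0.001]
wrist_force: [-1.1, -0.1, -0.7]
opening: 0.603
grasp_force: 63.4
```

>>> move_arm(
  plan=[0, 0, 0, 0, 0, 0, 0, 0, 0, 0, 0, 0, 0, 0, 0, 0, 0, 0, 0, 0, 0, 0, 0, 0, 0, 0, 0, 0, 0, 0, 0, 0, 0.5, 0, 0, 0, 0, 0, 1.2, 0, 0, 0, 0, 0, 2.2, 0, 0, 0, 0, 0, 3.2, 0, 0, 0, 0, 0, 3.9, 0, 0, 0],
  grip=85,
)

```text
time_s: 6.9
eef_pos: [0.6504, -0.2028, 0.275]
eef_rot: [0.001, 0.985, 0.171, 0.001]
wrist_force: [1.0, -0.4, -0.6]
opening: 0.996
grasp_force: 0.0
```

```bash
python3 -c "
from h import *
c=snap('top','t1',(80,100,380,180),2.1)
from bench import ctrl
print(ctrl.get_obs()['eef_pos'])"
```

```text
[ 0.65203002 -0.20361053  0.28035158]
```

View pics/t1.png

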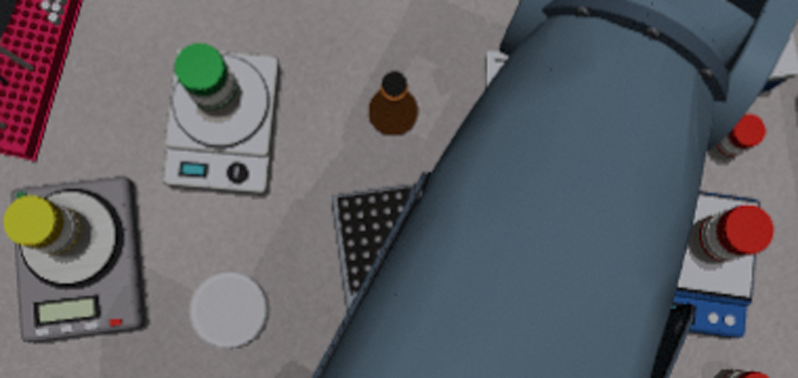

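The forearm hides the tray. Nothing else has moved: the mat at (375,235) is free and the flask is at (393,105). Next is yellow.

>>> move_arm(
  plan=[-0.2, 0.7, 0, 0, 0, 0, -0.6, 1.9, 0, 0, 0, 0, -0.9, 3.1, 0, 0, 0, 0, -1.3, 4.3, 0, 0, 0, 0, -1.6, 5.5, 0, 0, 0, 0, -2, 6.7, 0, 0, 0, 0, -2.3, 7.9, 0, 0, 0, 0, -2.7, 9.1, 0, 0, 0, 0, -3, 10.3, 0, 0, 0, 0, -3.33, 11.2, 0, 0, 0, 0],
)

```text
time_s: 8.2
eef_pos: [0.4822, 0.3598, 0.2715]
eef_rot: [-0.0, 0.985, 0.171, 0.0]
wrist_force: [0.4, 0.7, -0.2]
opening: 0.999
grasp_force: 0.0
```

>>> move_arm(
  plan=[0, 0.16, 0, 0, 0, 0, 0, 0.16, 0, 0, 0, 0, 0, 0.16, -0.6, 0, 0, 0, 0, 0.16, -1.4, 0, 0, 0, 0, 0.16, -2.2, 0, 0, 0, 0, 0.16, -2.8, 0, 0, 0, 0, 0.16, -3.03, 0, 0, 0, 0, 0.16, -3.03, 0, 0, 0, 0, 0.16, -3.03, 0, 0, 0],
)

```text
time_s: 9.32
eef_pos: [0.4846, 0.3656, 0.122]
eef_rot: [-0.0, 0.985, 0.17, 0.001]
wrist_force: [-0.2, -0.2, 0.7]
opening: 0.993
grasp_force: 0.0
```

>>> move_arm(
  plan=[0, 0, 0, 0, 0, 0, 0, 0, 0, 0, 0, 0, 0, 0, 0, 0, 0, 0, 0, 0, 0, 0, 0, 0, 0, 0, 0, 0, 0, 0, 0, 0, 0.1, 0, 0, 0, 0, 0, 0.4, 0, 0, 0, 0, 0, 0.8, 0, 0, 0, 0, 0, 1.2, 0, 0, 0, 0, 0, 1.4, 0, 0, 0],
  grip=40,
)

```text
time_s: 10.58
eef_pos: [0.4842, 0.3659, 0.1929]
eef_rot: [-0.0, 0.985, 0.171, 0.002]
wrist_force: [0.3, -0.2, -2.9]
opening: 0.603
grasp_force: 63.1
```

>>> move_arm(
  plan=[0, -0.3, 0.1, 0, 0, 0, 0, -0.9, 0.1, 0, 0, 0, 0, -1.8, 0.1, 0, 0, 0, 0, -2.8, 0.1, 0, 0, 0, 0, -3.8, 0.1, 0, 0, 0, -0.1, -4.8, 0.1, 0, 0, 0, -0.1, -5.8, 0, 0, 0, 0, -0.1, -6.7, 0, 0, 0, 0, -0.1, -7.3, 0, 0, 0, 0, -0.1, -7.56, 0, 0, 0, 0],
)

```text
time_s: 11.82
eef_pos: [0.4774, -0.0145, 0.1899]
eef_rot: [-0.0, 0.986, 0.169, -0.0]
wrist_force: [0.4, 1.0, -2.5]
opening: 0.607
grasp_force: 63.4
```

>>> move_arm(
  plan=[0, 0, 0, 0, 0, 0, 0, 0, -0.3, 0, 0, 0, 0, 0, -0.7, 0, 0, 0, 0, 0, -1.0, 0, 0, 0, 0, 0, -1.13, 0, 0, 0, 0, 0, -1.19, 0, 0, 0, 0, 0, -1.19, 0, 0, 0, 0, 0, -1.19, 0, 0, 0],
)

```text
time_s: 12.82
eef_pos: [0.4788, -0.012, 0.1316]
eef_rot: [-0.0, 0.985, 0.171, 0.001]
wrist_force: [-2.4, 3.8, 5.3]
opening: 0.606
grasp_force: 63.9
```

>>> move_arm(
  plan=[0, 0, 0, 0, 0, 0, 0, 0, 0, 0, 0, 0, 0, 0, 0, 0, 0, 0, 0, 0, 0, 0, 0, 0, 0, 0, 0, 0, 0, 0, 0, 0, 0.4, 0, 0, 0, 0, 0, 1, 0, 0, 0, 0, 0, 1.9, 0, 0, 0, 0, 0, 2.6, 0, 0, 0, 0, 0, 2.8, 0, 0, 0],
  grip=85,
)

```text
time_s: 14.08
eef_pos: [0.4794, -0.0129, 0.2733]
eef_rot: [0.001, 0.985, 0.171, 0.002]
wrist_force: [0.2, -0.4, 0.3]
opening: 0.992
grasp_force: 0.0
```

>>> move_arm(
  plan=[0, -0.6, 0, 0, 0, 0, 0, -1.7, 0, 0, 0, 0, 0, -2.9, 0, 0, 0, 0, 0, -4.1, 0, 0, 0, 0, 0, -5.3, 0, 0, 0, 0, -0.1, -6.4, 0, 0, 0, 0, -0.1, -7.2, 0, 0, 0, 0, -0.1, -7.54, 0, 0, 0, 0, -0.1, -7.54, 0, 0, 0, 0, -0.1, -7.54, 0, 0, 0, 0],
)

```text
time_s: 15.32
eef_pos: [0.4735, -0.388, 0.2704]
eef_rot: [-0.001, 0.985, 0.171, -0.0]
wrist_force: [-0.2, 0.4, -0.2]
opening: 0.997
grasp_force: 0.0
```

>>> move_arm(
  plan=[0, 0, -0.6, 0, 0, 0, 0, 0, -1.3, 0, 0, 0, 0, 0, -2.0, 0, 0, 0, 0, 0, -2.5, 0, 0, 0, 0, 0, -2.81, 0, 0, 0, 0, 0, -2.81, 0, 0, 0, 0, 0, -2.81, 0, 0, 0],
)

```text
time_s: 16.2
eef_pos: [0.4741, -0.3899, 0.1317]
eef_rot: [0.001, 0.985, 0.171, 0.001]
wrist_force: [0.1, -0.2, 0.9]
opening: 1.001
grasp_force: 0.0
```

```bash
python3 -c "
from h import *
c=snap('side','s2',(120,40,270,230),2.6)"
```

```text
(no output)
```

View pics/s2.png

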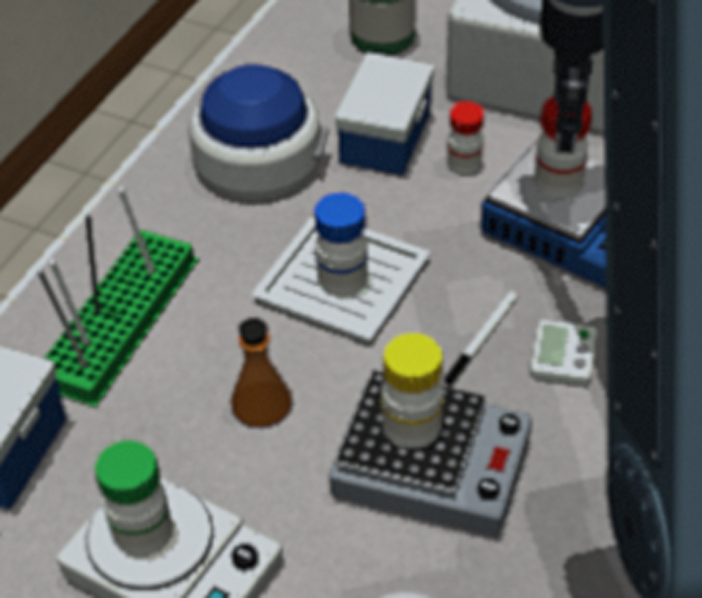

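Blue stands centred in the tray (342,245), yellow is upright on the mat (413,390), and the gripper straddles red (566,120). I'll grip red and lift to z 0.27.

>>> move_arm(
  plan=[0, 0, 0, 0, 0, 0, 0, 0, 0, 0, 0, 0, 0, 0, 0, 0, 0, 0, 0, 0, 0, 0, 0, 0, 0, 0, 0, 0, 0, 0, 0, 0, 0.3, 0, 0, 0, 0, 0, 0.9, 0, 0, 0, 0, 0, 1.7, 0, 0, 0, 0, 0, 2.5, 0, 0, 0, 0, 0, 2.9, 0, 0, 0],
  grip=40,
)

```text
time_s: 17.5
eef_pos: [0.4738, -0.3901, 0.2782]
eef_rot: [0.001, 0.985, 0.171, 0.001]
wrist_force: [-0.4, 0.2, -1.8]
opening: 0.607
grasp_force: 63.0
```

>>> move_arm(
  plan=[0, 0, 0, 0, 0, 0, 0, 0.5, 0, 0, 0, 0, 0, 1.3, 0, 0, 0, 0, 0, 2.3, 0, 0, 0, 0, 0, 3.3, 0, 0, 0, 0, 0, 4.3, 0, 0, 0, 0, 0, 5.3, 0, 0, 0, 0, 0, 6.3, 0, 0, 0, 0, 0, 7.3, 0, 0, 0, 0, 0, 8.3, 0, 0, 0, 0],
)

```text
time_s: 18.75
eef_pos: [0.4719, 0.0273, 0.273]
eef_rot: [-0.001, 0.985, 0.17, -0.002]
wrist_force: [2.0, -0.3, -2.3]
opening: 0.605
grasp_force: 63.2
```

>>> move_arm(
  plan=[0, 1, 0, 0, 0, 0, 0, 2, 0, 0, 0, 0, 0, 3, 0, 0, 0, 0, 0, 4, 0, 0, 0, 0, 0.1, 5, 0, 0, 0, 0, 0.1, 5.9, 0, 0, 0, 0, 0.1, 6.5, 0, 0, 0, 0, 0.13, 6.82, 0, 0, 0, 0, 0.13, 6.82, 0, 0, 0, 0, 0.13, 6.82, 0, 0, 0, 0],
)

```text
time_s: 20.0
eef_pos: [0.4798, 0.3653, 0.2746]
eef_rot: [0.0, 0.985, 0.17, -0.001]
wrist_force: [0.2, -0.5, -1.5]
opening: 0.601
grasp_force: 63.3
```

>>> move_arm(
  plan=[0, 0, -0.5, 0, 0, 0, 0, 0, -1.2, 0, 0, 0, 0, 0, -1.9, 0, 0, 0, 0, 0, -2.5, 0, 0, 0, 0, 0, -2.85, 0, 0, 0, 0, 0, -3.0, 0, 0, 0, 0, 0, -3.09, 0, 0, 0, 0, 0, -3.09, 0, 0, 0, 0, 0, -3.09, 0, 0, 0],
)

```text
time_s: 21.12
eef_pos: [0.4802, 0.3668, 0.1217]
eef_rot: [-0.0, 0.985, 0.171, 0.001]
wrist_force: [-0.4, -0.6, -2.0]
opening: 0.604
grasp_force: 63.5
```

>>> move_arm(
  plan=[0, 0, 0, 0, 0, 0, 0, 0, 0, 0, 0, 0, 0, 0, 0, 0, 0, 0, 0, 0, 0, 0, 0, 0, 0, 0, 0, 0, 0, 0, 0, 0, 0.4, 0, 0, 0, 0, 0, 1, 0, 0, 0, 0, 0, 1.9, 0, 0, 0, 0, 0, 2.7, 0, 0, 0, 0, 0, 3, 0, 0, 0],
  grip=85,
)

```text
time_s: 22.38
eef_pos: [0.4811, 0.3672, 0.2754]
eef_rot: [-0.001, 0.985, 0.171, 0.003]
wrist_force: [0.1, 0.3, -0.4]
opening: 0.995
grasp_force: 0.0
```

>>> move_arm(
  plan=[0.4, -0.4, 0, 0, 0, 0, 1.1, -1.1, 0, 0, 0, 0, 1.9, -1.9, 0, 0, 0, 0, 2.7, -2.7, 0, 0, 0, 0, 3.2, -3.2, 0, 0, 0, 0, 3.42, -3.42, 0, 0, 0, 0, 3.42, -3.42, 0, 0, 0, 0, 3.42, -3.42, -0.5, 0, 0, 0, 3.42, -3.42, -1.2, 0, 0, 0, 3.42, -3.42, -1.9, 0, 0, 0],
)

```text
time_s: 23.62
eef_pos: [0.6495, 0.1976, 0.1753]
eef_rot: [-0.0, 0.985, 0.172, 0.0]
wrist_force: [-0.2, 0.1, 0.3]
opening: 0.993
grasp_force: 0.0
```

>>> move_arm(
  plan=[0, 0, -0.6, 0, 0, 0, 0, 0, -1, 0, 0, 0, 0, 0, -1.11, 0, 0, 0, 0, 0, -1.11, 0, 0, 0, 0, 0, -1.11, 0, 0, 0],
)

```text
time_s: 24.25
eef_pos: [0.6517, 0.1957, 0.122]
eef_rot: [0.0, 0.985, 0.171, 0.001]
wrist_force: [0.0, -0.0, 0.1]
opening: 0.996
grasp_force: 0.0
```

>>> move_arm(
  plan=[0, 0, 0, 0, 0, 0, 0, 0, 0, 0, 0, 0, 0, 0, 0, 0, 0, 0, 0, 0, 0, 0, 0, 0, 0, 0, 0, 0, 0, 0, 0, 0, 0.3, 0, 0, 0, 0, 0, 0.9, 0, 0, 0, 0, 0, 1.7, 0, 0, 0, 0, 0, 2.5, 0, 0, 0, 0, 0, 3.1, 0, 0, 0],
  grip=40,
)

```text
time_s: 25.5
eef_pos: [0.6508, 0.1954, 0.2775]
eef_rot: [0.0, 0.985, 0.171, 0.0]
wrist_force: [0.0, -0.1, -1.5]
opening: 0.602
grasp_force: 63.0
```

>>> move_arm(
  plan=[0, 0, 0, 0, 0, 0, -0.1, -0.4, 0, 0, 0, 0, -0.4, -1.2, 0, 0, 0, 0, -0.7, -2.2, 0, 0, 0, 0, -1, -3.2, 0, 0, 0, 0, -1.3, -4.2, 0, 0, 0, 0, -1.6, -5.2, 0, 0, 0, 0, -1.9, -6.2, 0, 0, 0, 0, -2.2, -7.2, 0, 0, 0, 0, -2.5, -8.2, 0, 0, 0, 0],
)

```text
time_s: 26.75
eef_pos: [0.5232, -0.2162, 0.2728]
eef_rot: [-0.001, 0.985, 0.17, -0.002]
wrist_force: [1.2, -0.7, -3.1]
opening: 0.603
grasp_force: 63.0
```

>>> move_arm(
  plan=[-0.3, -1, 0, 0, 0, 0, -0.6, -2, 0, 0, 0, 0, -0.9, -2.8, 0, 0, 0, 0, -1.03, -3.3, 0, 0, 0, 0, -1.07, -3.47, 0, 0, 0, 0, -1.07, -3.47, 0, 0, 0, 0, -1.07, -3.47, 0, 0, 0, 0, -1.07, -3.47, -0.5, 0, 0, 0, -1.07, -3.47, -1.2, 0, 0, 0, -1.07, -3.47, -1.9, 0, 0, 0],
)

```text
time_s: 28.0
eef_pos: [0.4732, -0.3868, 0.1798]
eef_rot: [0.0, 0.985, 0.172, 0.0]
wrist_force: [0.8, -0.6, -3.0]
opening: 0.604
grasp_force: 63.2
```

>>> move_arm(
  plan=[0, 0, -0.5, 0, 0, 0, 0, 0, -0.8, 0, 0, 0, 0, 0, -0.94, 0, 0, 0, 0, 0, -0.99, 0, 0, 0, 0, 0, -0.99, 0, 0, 0, 0, 0, -0.99, 0, 0, 0],
)

```text
time_s: 28.75
eef_pos: [0.4726, -0.3886, 0.1317]
eef_rot: [0.001, 0.985, 0.171, 0.0]
wrist_force: [0.5, -0.0, -2.1]
opening: 0.604
grasp_force: 63.6
```

>>> move_arm(
  plan=[0, 0, 0, 0, 0, 0, 0, 0, 0, 0, 0, 0, 0, 0, 0, 0, 0, 0, 0, 0, 0, 0, 0, 0, 0, 0, 0, 0, 0, 0, 0, 0, 0.4, 0, 0, 0, 0, 0, 1, 0, 0, 0, 0, 0, 1.9, 0, 0, 0, 0, 0, 2.6, 0, 0, 0, 0, 0, 2.8, 0, 0, 0],
  grip=85,
)

```text
time_s: 30.0
eef_pos: [0.4733, -0.3892, 0.2753]
eef_rot: [0.003, 0.985, 0.171, 0.002]
wrist_force: [0.3, -0.7, -0.2]
opening: 0.998
grasp_force: 0.0
```

>>> move_arm(
  plan=[0.4, 0.4, 0, 0, 0, 0, 1.1, 1.1, 0, 0, 0, 0, 1.9, 2, 0, 0, 0, 0, 2.7, 2.8, 0, 0, 0, 0, 3.3, 3.4, 0, 0, 0, 0, 3.56, 3.71, 0, 0, 0, 0, 3.56, 3.71, 0, 0, 0, 0, 3.56, 3.71, -0.5, 0, 0, 0, 3.56, 3.71, -1.2, 0, 0, 0, 3.56, 3.71, -1.9, 0, 0, 0],
)

```text
time_s: 31.25
eef_pos: [0.649, -0.2047, 0.175]
eef_rot: [0.0, 0.986, 0.169, -0.0]
wrist_force: [-0.1, 0.8, -0.2]
opening: 0.993
grasp_force: 0.0
```

>>> move_arm(
  plan=[0, 0, -0.7, 0, 0, 0, 0, 0, -1.4, 0, 0, 0, 0, 0, -1.8, 0, 0, 0, 0, 0, -1.99, 0, 0, 0, 0, 0, -1.99, 0, 0, 0, 0, 0, -1.99, 0, 0, 0],
)

```text
time_s: 32.0
eef_pos: [0.6512, -0.2032, 0.0779]
eef_rot: [0.001, 0.985, 0.171, 0.001]
wrist_force: [1.1, 0.0, -0.2]
opening: 0.999
grasp_force: 0.0
```

>>> move_arm(
  plan=[0, 0, 0, 0, 0, 0, 0, 0, 0, 0, 0, 0, 0, 0, 0, 0, 0, 0, 0, 0, 0, 0, 0, 0, 0, 0, 0, 0, 0, 0, 0, 0, 0.3, 0, 0, 0, 0, 0, 1, 0, 0, 0, 0, 0, 2, 0, 0, 0, 0, 0, 3, 0, 0, 0, 0, 0, 4, 0, 0, 0],
  grip=40,
)

```text
time_s: 33.25
eef_pos: [0.6498, -0.2024, 0.278]
eef_rot: [-0.0, 0.985, 0.171, -0.0]
wrist_force: [0.9, -0.7, -2.3]
opening: 0.604
grasp_force: 63.1
```

>>> move_arm(
  plan=[0, 0, 0, 0, 0, 0, 0, 0.5, 0, 0, 0, 0, 0, 1.4, 0, 0, 0, 0, 0, 2.4, 0, 0, 0, 0, 0, 3.4, 0, 0, 0, 0, 0, 4.4, 0, 0, 0, 0, 0, 5.4, 0, 0, 0, 0, 0, 6.4, 0, 0, 0, 0, -0.07, 7.4, 0, 0, 0, 0, -0.07, 7.94, 0, 0, 0, 0],
)

```text
time_s: 34.5
eef_pos: [0.6442, 0.1983, 0.2736]
eef_rot: [-0.001, 0.985, 0.172, -0.002]
wrist_force: [-0.2, -0.1, -2.4]
opening: 0.605
grasp_force: 63.2
```

>>> move_arm(
  plan=[0, 0, 0, 0, 0, 0, 0, 0, -0.5, 0, 0, 0, 0, 0, -1.2, 0, 0, 0, 0, 0, -1.9, 0, 0, 0, 0, 0, -2.5, 0, 0, 0, 0, 0, -2.9, 0, 0, 0, 0, 0, -3.05, 0, 0, 0, 0, 0, -3.11, 0, 0, 0, 0, 0, -3.11, 0, 0, 0, 0, 0, -3.11, 0, 0, 0],
)

```text
time_s: 35.75
eef_pos: [0.6473, 0.1945, 0.1217]
eef_rot: [0.0, 0.985, 0.171, 0.001]
wrist_force: [0.4, 0.1, -2.1]
opening: 0.605
grasp_force: 63.5
```

>>> move_arm(
  plan=[0, 0, 0, 0, 0, 0, 0, 0, 0, 0, 0, 0, 0, 0, 0, 0, 0, 0, 0, 0, 0, 0, 0, 0, 0, 0, 0, 0, 0, 0, 0, 0, 0.4, 0, 0, 0, 0, 0, 1, 0, 0, 0, 0, 0, 1.9, 0, 0, 0, 0, 0, 2.9, 0, 0, 0, 0, 0, 3.5, 0, 0, 0],
  grip=85,
)

```text
time_s: 37.0
eef_pos: [0.6478, 0.1946, 0.3013]
eef_rot: [0.0, 0.985, 0.171, 0.003]
wrist_force: [0.4, -0.1, 0.4]
opening: 0.996
grasp_force: 0.0
```

>>> move_arm(
  plan=[-0.5, -0.5, 0, 0, 0, 0, -1.4, -1.2, 0, 0, 0, 0, -2.4, -1.8, 0, 0, 0, 0, -3.4, -2, 0, 0, 0, 0, -4.2, -2, 0, 0, 0, 0, -5, -2, 0, 0, 0, 0, -5.6, -2, 0, 0, 0, 0, -6, -2, 0, 0, 0, 0, -6, -2, 0, 0, 0, 0, -6, -2, 0, 0, 0, 0],
)

```text
time_s: 38.25
eef_pos: [0.3476, 0.0944, 0.2968]
eef_rot: [0.0, 0.985, 0.171, 0.001]
wrist_force: [-0.1, -0.1, -1.0]
opening: 0.995
grasp_force: 0.0
```

```bash
python3 -c "
from h import *
c=snap('top','t3',(70,100,390,180),2.05); snap('side','s3',s=1.42)"
```

```text
(no output)
```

View pics/t3.png

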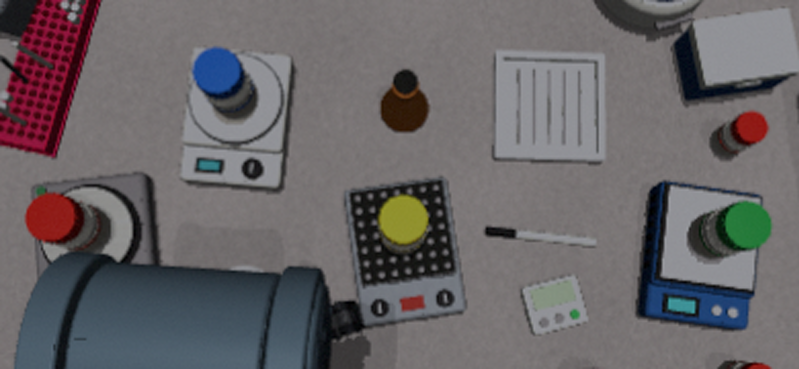

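View pics/s3.png

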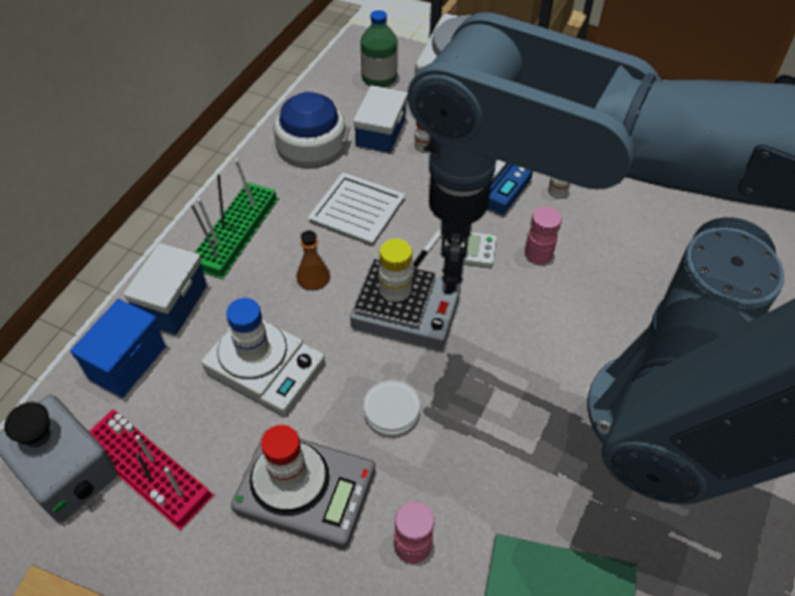

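All four bottles are upright on the right plates: blue (218,73), red (56,219), yellow (403,220), green (745,225). The tray is empty (550,105) and the flask hasn't moved (404,105). I'll check the centring numerically, then hand in.

```bash
python3 - <<'E'
from h import *
c=load('t3'); ok=True
for n,x,y,z,t in[('blue',218,73,.154,(.6464,.1939)),('red',56,219,.154,(.4796,.3659)),('yellow',403,220,.164,(.4781,-.0129)),('green',745,225,.164,(.4717,-.3883))]:
    p=px2w(c,70-.5+(x+.5)/2.05,100-.5+(y+.5)/2.05,z)[:2]; d=np.hypot(*(p-t)); ok&=d<.009; print(n,p.round(4),d.round(4))
if ok:
    from bench import ctrl; print(ctrl.hand_in())
E
```

```text
blue [0.6426 0.1919] 0.0043
red [0.4796 0.3578] 0.0081
yellow [ 0.4777 -0.0119] 0.0011
green [ 0.4727 -0.3844] 0.004
the job is handed in; nothing more can be done
None
```

I swapped all four bottles onto their own instruments and handed the job in: each is upright and measured 1–8 mm from the middle of its plate (limit 15 mm), the tray is empty and the flask looks unmoved, but the hand-in returned no verdict.

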